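# Point out scraper, failed print and empty bin

### The arm

A 6-joint arm with a two-finger parallel gripper is mounted at the origin on the work surface. World frame = base frame: x ahead of the robot, y to its left, z up, the work surface at z = 0. Lengths are in mm, angles in rad, forces in N, time in s.
With the tool pointing down it reaches from about 400 to 825 mm from the base axis. Payload 7 kg.
Tool frame: the origin (TCP) lies midway between the tips of the shut fingers; the grasp point (between the pads) lies 19 mm behind it; x points along the fingers, y is the direction in which the jaws open and shut, and the axes are right-handed (so a half turn about x gives the same grasp; the last joint's range is limited). The gripper opens to 85 mm and grips with 20 to 120 N. Pads are 22 mm wide; open, the fingers measure 114 mm over their backs; the gripper's body (76 mm by 85 mm) begins 54 mm behind the grasp point. The pads swing forward as they close: fully open they stand 13 mm farther back than shut.
Start: joints at [-0.852, 0.359, 0.012, 0, -1.224, -0.288], TCP at [281.85, -613.315, 231.302] pointing down, gripper open.
Joint ranges: [-3.07, 3.07], [-1.43, 2.12], [-1.02, 1.25], [-3.03, 1.67], [-3.05, -0], [-3.03, 3.03]. Speed limits (rad/s): [2.39, 2.39, 3.01, 3.14, 3.14, 3.14].

### API

Orientations are given as a unit quaternion [x, y, z, w].
In Python, from rig import manip gives the robot as it stands.
- The arm moves only by the shell command python3 -m jog 'ROWS' [FORCE]. ROWS is JSON, a list of rows, each an object with "travel": the shift along the tool's x, y, z in cm, a list of three; "rotation": the turn, a rotation vector about the tool's x, y, z in degrees, a list of three; "grip": the closure in counts, from 0 (fully open) to 255 (shut). A call has 1 to 10 rows; each row is the pose to reach, as a shift and turn from the pose commanded when the call began, along the tool's axes at that moment; what a row does not reach only later rows make up. A row lasts 1/8 s, in which the tool goes at most 62.5 mm and 10.7 degrees, less where a joint would pass 70% of its speed; a pose out of reach is approached as far as the arm can. A call with a gripper value outside its range is refused whole. The fingers move at their own pace and stop on an object; FORCE is the grip in N (left out, the last holds). Time passes only in rows, so rows that repeat a pose let the fingers close. It gives the time, the measured TCP pose, the force and the opening at its end, in the units of the state.
- manip.observe(): the state, without advancing time (a new reading comes with each control period).
- manip.read_camera(name): name is "scene" or "top" or "wrist"; returns a dict with "frame" (420x560x3 uint8, red, green, blue), "camera_matrix" (3x3 intrinsics, pixels), "k1" (the pictures are not rectified: a ray, as slopes to the right and down, at radius r is drawn at 1 + k1 r^2 times it, then the intrinsics apply), "R" (3x3) and "t" (3): a world point X has camera coordinates R X + t. Camera axes: x right, y down, z forward; pixel columns grow to the right and rows downward; lengths in mm; the calibration is good to about 2 mm. A picture is of the moment at which its call begins. There is no depth.
- manip.close_job(): hands the job in, once; it reports no verdict.
The state is a dict: "time": time; "q": joint angles; "qd": joint speeds; "joint_torque": joint torques, N m; "tool_pos": TCP position; "orientation": TCP orientation; "ft_force": force on the tool from outside, world axes, zero at the start; "ft_torque": the same for the moment, N m; "gripper_width": finger opening in mm.
Only numpy, scipy, OpenCV 4.12 (cv2) and the standard library are available. Lean on these libraries where they do the work, as an engineer would, in place of code of your own. Each camera call takes 0.05 s, during which the arm holds its last target.

### The job

Show me how to clear the failed print: point first at the widest scraper, then at the print on the build plate that stopped part-way up, then at the empty parts bin it should go into. At each, hold the fingertips still for two seconds just above it, two to four centimetres off, and lift well clear in between so that they never come down over any other scraper, print or bin. Touch and move nothing, and finish still pointing at the empty bin.

Things in the scene. Friction and masses are not known exactly. Their poses are not given: they have to be found in the camera images.
- scraper_65: The widest scraper: wooden handle, steel blade 65 mm wide at its edge. Lies flat on the cutting mat, 200 mm long along its x (handle to -x, blade to +x), handle 24 mm wide and 18 mm high, blade level with its middle. Loose. Origin: midway along its length, on the mat.
- print_stopped: The failed print: a pillow block that stopped part-way up, only 18 mm high, with its open infill grid showing on top; foot 64 (its x) x 32 x 10 mm, stub 40 x 26 mm. It stands on the dark steel build plate (200 mm square, 3 mm thick) among four complete ones 58 mm high whose centres are at least 65 mm away. Loose. Origin: centre of its underside.
- bin_empty: Open-topped blue parts bin with nothing in it: 112 (its x) x 88 x 50 mm high, walls 3 mm, its front (-x) cut down to 26 mm; fixed in a row of three alike bins on an aluminium tray. Origin: centre of its underside, z up.
- scraper_20: A narrower scraper: wooden handle, steel blade 20 mm wide at its edge. Lies flat on the cutting mat, 200 mm long along its x (handle to -x, blade to +x), handle 24 mm wide and 18 mm high, blade level with its middle. Loose. Origin: midway along its length, on the mat. To be left alone.
- scraper_30: A narrower scraper: wooden handle, steel blade 30 mm wide at its edge. Lies flat on the cutting mat, 200 mm long along its x (handle to -x, blade to +x), handle 24 mm wide and 18 mm high, blade level with its middle. Loose. Origin: midway along its length, on the mat. To be left alone.
- scraper_45: A narrower scraper: wooden handle, steel blade 45 mm wide at its edge. Lies flat on the cutting mat, 200 mm long along its x (handle to -x, blade to +x), handle 24 mm wide and 18 mm high, blade level with its middle. Loose. Origin: midway along its length, on the mat. To be left alone.
- print_a: A good print of the same pillow block, complete: foot 64 (its x) x 32 x 10 mm with a round-topped bearing housing, 58 mm high in all. Loose. Origin: centre of its underside. To be left alone.
- print_b: A good print of the same pillow block, complete: foot 64 (its x) x 32 x 10 mm with a round-topped bearing housing, 58 mm high in all. Loose. Origin: centre of its underside. To be left alone.
- print_c: A good print of the same pillow block, complete: foot 64 (its x) x 32 x 10 mm with a round-topped bearing housing, 58 mm high in all. Loose. Origin: centre of its underside. To be left alone.
- print_d: A good print of the same pillow block, complete: foot 64 (its x) x 32 x 10 mm with a round-topped bearing housing, 58 mm high in all. Loose. Origin: centre of its underside. To be left alone.
- bin_blocks: Open-topped blue parts bin holding finished pillow blocks (up to 35 mm above its underside): 112 (its x) x 88 x 50 mm high, walls 3 mm, its front (-x) cut down to 26 mm; fixed in a row of three alike bins on an aluminium tray. Origin: centre of its underside, z up.
- bin_knobs: Open-topped blue parts bin holding printed star knobs: 112 (its x) x 88 x 50 mm high, walls 3 mm, its front (-x) cut down to 26 mm; fixed in a row of three alike bins on an aluminium tray. Origin: centre of its underside, z up.
- build_plate: Dark spring-steel build plate, 200 mm square and 3 mm thick, with two grip tabs on its near edge; fixed, flat on the table, between the cutting mat and the row of bins (either may be left or right). Origin: centre of its underside. Low bystanders lie around: calipers between it and the robot (12 mm high), and, just beyond the plate, mat and bins as seen from the robot, a sanding block, glue stick, vase and bottle (up to 150 mm high).

How it is judged (in metres and radians):
On the way, in this order (a step that is already met when the one before it is completed fails the run):
1. the fingertips dwell just above the widest scraper (x of the grasp point in the frame of scraper_65 between -0.115 and 0.105 m and y of the grasp point in the frame of scraper_65 between -0.022 and 0.022 m and z of the grasp point in the frame of scraper_65 between 0.032 and 0.105 m), for 1.5 s.
2. the fingertips dwell just above the print that stopped part-way up (x of the grasp point in the frame of print_stopped between -0.034 and 0.034 m and y of the grasp point in the frame of print_stopped between -0.024 and 0.024 m and z of the grasp point in the frame of print_stopped between 0.033 and 0.103 m), for 1.5 s.
3. the fingertips dwell just above the empty bin (x of the grasp point in the frame of bin_empty between -0.05 and 0.05 m and y of the grasp point in the frame of bin_empty between -0.036 and 0.036 m and z of the grasp point in the frame of bin_empty between 0.06 and 0.135 m), for 1.5 s.
At the end, for the whole second after the job is handed in: After pointing for at least 1.5 s each at the widest scraper, the stopped print and the empty bin, in that order, the fingertips are still above the mouth of the empty bin (up to about 65 mm over its rim), and every scraper and print is within 4 mm of where it was (all of step 3 and distance of each of print_stopped, print_a, print_b, print_c, print_d, scraper_20, scraper_30, scraper_45, scraper_65 from where it was at the start of the episode below 0.004 m); the robot touches nothing.
It fails at once if the fingers or the arm touch anything (contact force between any of the fingers, the arm and anything else above 0.3 N).
It fails at once if a scraper or print is moved or lifted by more than 4 mm (not (distance of each of print_stopped, print_a, print_b, print_c, print_d, scraper_20, scraper_30, scraper_45, scraper_65 from where it was at the start of the episode below 0.004 m)).
It fails at once if the fingertips are brought down to within 45 mm over another scraper ((x of the grasp point in the frame of scraper_20 between -0.1 and 0.1 m and y of the grasp point in the frame of scraper_20 between -0.014 and 0.014 m and z of the grasp point in the frame of scraper_20 between 0.02 and 0.084 m) or (x of the grasp point in the frame of scraper_30 between -0.1 and 0.1 m and y of the grasp point in the frame of scraper_30 between -0.014 and 0.014 m and z of the grasp point in the frame of scraper_30 between 0.02 and 0.084 m) or (x of the grasp point in the frame of scraper_45 between -0.1 and 0.1 m and y of the grasp point in the frame of scraper_45 between -0.014 and 0.014 m and z of the grasp point in the frame of scraper_45 between 0.02 and 0.084 m)).
It fails at once if the fingertips are brought down to within 45 mm over a good print ((x of the grasp point in the frame of print_a between -0.028 and 0.028 m and y of the grasp point in the frame of print_a between -0.016 and 0.016 m and z of the grasp point in the frame of print_a between 0.058 and 0.122 m) or (x of the grasp point in the frame of print_b between -0.028 and 0.028 m and y of the grasp point in the frame of print_b between -0.016 and 0.016 m and z of the grasp point in the frame of print_b between 0.058 and 0.122 m) or (x of the grasp point in the frame of print_c between -0.028 and 0.028 m and y of the grasp point in the frame of print_c between -0.016 and 0.016 m and z of the grasp point in the frame of print_c between 0.058 and 0.122 m) or (x of the grasp point in the frame of print_d between -0.028 and 0.028 m and y of the grasp point in the frame of print_d between -0.016 and 0.016 m and z of the grasp point in the frame of print_d between 0.058 and 0.122 m)).
It fails at once if the fingertips are brought down to within 45 mm over a bin that is in use ((x of the grasp point in the frame of bin_blocks between -0.04 and 0.04 m and y of the grasp point in the frame of bin_blocks between -0.03 and 0.03 m and z of the grasp point in the frame of bin_blocks between 0.05 and 0.114 m) or (x of the grasp point in the frame of bin_knobs between -0.04 and 0.04 m and y of the grasp point in the frame of bin_knobs between -0.03 and 0.03 m and z of the grasp point in the frame of bin_knobs between 0.05 and 0.114 m)).
It also fails if it takes over 61 s, if anything falls off the work surface, if the arm or the gripper's body presses on something with over 40 N, if the wrist force passes 120 N, or if a joint passes its speed limit or range.

## Working session

There is one attempt and no reset: what is moved stays moved. The work goes in short steps, Python scripts to look and compute and a shell command to move; the robot and the scene stay as the last step left them, time stands still between calls to the robot, and variables do not carry over. Pictures are saved under pics/ and viewed, and the job is handed in when it is done.

```bash
ls; mkdir -p pics
python3 - <<'E'
from rig import manip
import cv2,pickle
d={}
for n in ["scene","top","wrist"]:
    c=manip.read_camera(n); d[n]=c
    cv2.imwrite(f"pics/{n}0.png",c["frame"][:,:,::-1])
    print(n,c["camera_matrix"],c["k1"],c["R"],c["t"])
pickle.dump(d,open("cams0.pkl","wb"))
o=manip.observe()
print(o)
E
```

```text
pics
scene [[508.01058637   0.         286.60737057]
 [  0.         508.01058637 218.80787581]
 [  0.           0.           1.        ]] 0.00042361766108614264 [[-0.09449565  0.99550316  0.00663558]
 [ 0.85385634  0.08447366 -0.51360837]
 [-0.51185929 -0.04286793 -0.85799907]] [  65.35969834 -460.37351103 1585.19214731]
top [[413.74999212   0.         274.8709484 ]
 [  0.         413.74999212 206.43907696]
 [  0.           0.           1.        ]] -0.05978043440227855 [[-0.03053077 -0.99953272  0.00148818]
 [-0.97930417  0.0296148  -0.20021567]
 [ 0.20007804 -0.00757012 -0.97975072]] [  10.90399143  562.45386227 1049.82957322]
wrist [[324.06972314   0.         279.87407223]
 [  0.         324.06972314 210.11392702]
 [  0.           0.           1.        ]] -0.024471518208095653 [[-0.41834796  0.9082848   0.00192535]
 [ 0.86320451  0.39692306  0.31197765]
 [ 0.28260035  0.13217718 -0.95008749]] [673.9883598  -40.99223277 381.54290947]
{'time': 0.15, 'q': array([-8.51888072e-01,  3.59206883e-01,  1.12732017e-02, -2.15415637e-04,
       -1.22412559e+00, -2.88105099e-01]), 'qd': array([ 0.00089356, -0.00086737,  0.0039832 ,  0.00106517, -0.00190228,
        0.00096054]), 'joint_torque': array([-4.07066364e-04, -5.83877850e+01,  2.93650174e+01,  6.94052786e+00,
       -4.29695996e-03, -2.27053064e-06]), 'tool_pos': array([ 281.69249548, -613.00854999,  230.59768314]), 'orientation': array([-0.15068581,  0.69092411,  0.15153713,  0.69061868]), 'ft_force': array([ 0.28607385, -0.18142457, -0.36319831]), 'ft_torque': array([ 0.04757976, -0.03152579, -0.01554705]), 'gripper_width': 85.49650096921901}
```

View pics/top0.png

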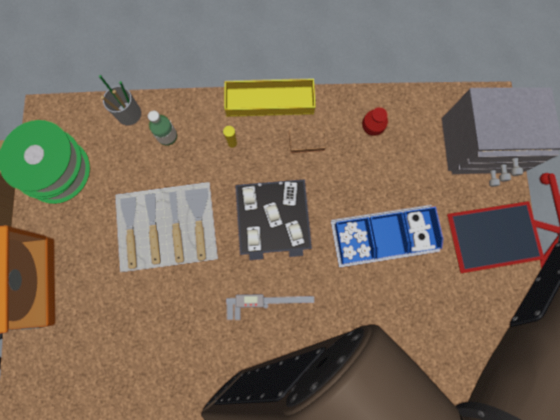

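View pics/scene0.png

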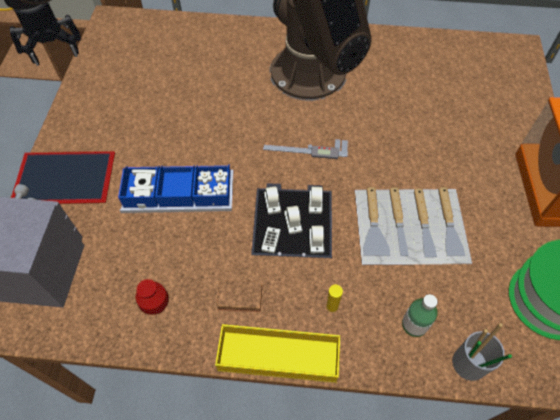

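View pics/wrist0.png

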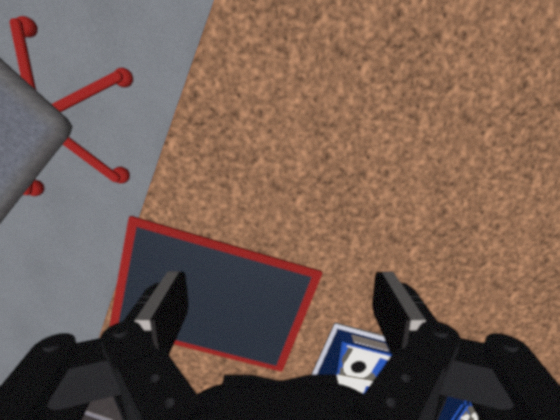

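The top view shows four scrapers on the mat at columns 130 to 200, the plate near (273,217) and three bins near (387,235). I'll zoom in to identify each one.

Run:
```python
import cv2,pickle,numpy as np
d=pickle.load(open("cams0.pkl","rb"))
f=d["top"]["frame"][:,:,::-1]
a=cv2.resize(f[180:275,110:220],None,fx=5,fy=5,interpolation=cv2.INTER_CUBIC)
cv2.imwrite("pics/top_scr.png",a)
b=cv2.resize(f[175:265,230:320],None,fx=4,fy=4,interpolation=cv2.INTER_CUBIC)
c=cv2.resize(f[200:270,325:445],None,fx=4,fy=4,interpolation=cv2.INTER_CUBIC)
o=np.zeros((600,800,3),np.uint8);o[:360,:360]=b;o[:280,365:365+435]=c[:, :435]
s=d["scene"]["frame"][:,:,::-1]
e=cv2.resize(s[180:270,350:475],None,fx=3.2,fy=3.2,interpolation=cv2.INTER_CUBIC)
o[300:300+e.shape[0],380:380+e.shape[1]]=e
cv2.imwrite("pics/top_z.png",o)
```

```text
(no output)
```

View pics/top_scr.png

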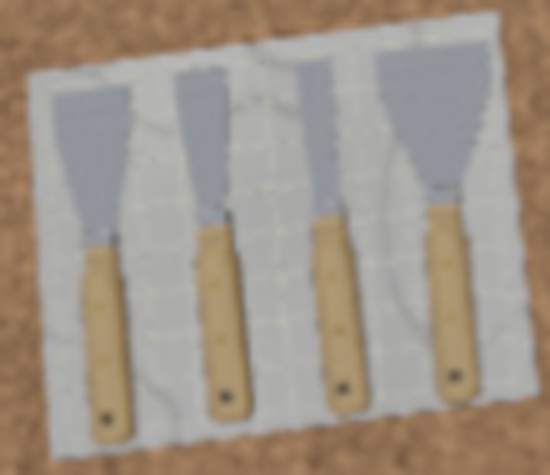

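View pics/top_z.png

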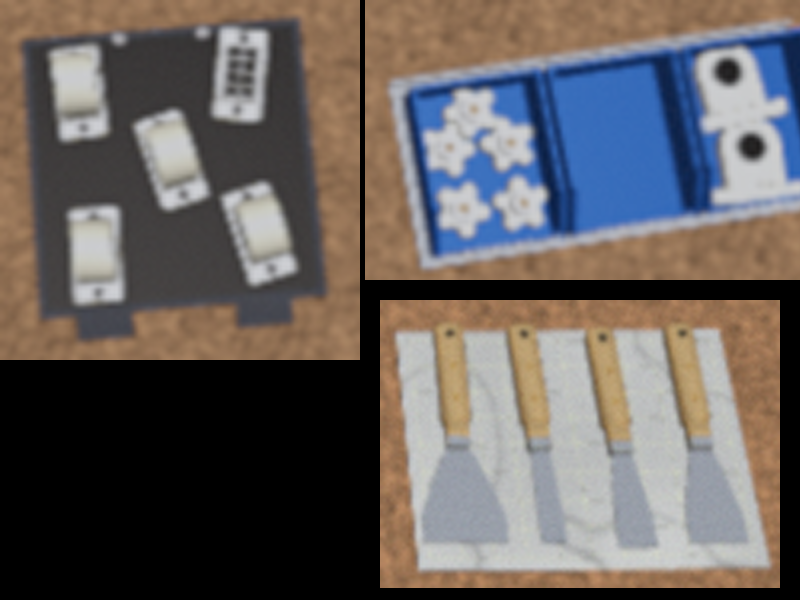

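In the top view:
- **Widest scraper:** the rightmost one. In zoom pixels, the blade edge is at (434,47) and the handle end at (460,403).
- **Stopped print:** the plate's upper-right corner, grid near (240,74).
- **Empty bin:** the middle bin.

Next I'll convert these pixels to world positions.

```bash
cat > h.py <<'E'
import cv2,pickle,numpy as np
def px2w(c,uv,z):
    K=c["camera_matrix"];u=cv2.undistortPoints(np.array([[uv]],float),K,np.array([c["k1"],0,0,0.]))[0,0]
    R=np.array(c["R"]);t=np.array(c["t"]);C=-R.T@t;d=R.T@np.array([u[0],u[1],1])
    return C+d*(z-C[2])/d[2]
def w2px(c,X):
    return cv2.projectPoints(np.array(X,float).reshape(-1,3),cv2.Rodrigues(np.array(c["R"]))[0],np.array(c["t"],float),c["camera_matrix"],np.array([c["k1"],0,0,0.]))[0][:,0]
E
python3 - <<'E'
from h import *
d=pickle.load(open("cams0.pkl","rb"));T=d["top"];S=d["scene"]
def z(x,y,s,ox,oy): return ((x+.5)/s-.5+ox,(y+.5)/s-.5+oy)
P=lambda n,c,uv,h: print(n,np.round(uv,1),np.round(px2w(c,uv,h),1))
for n,p,h in [("65 blade",(434,47),11),("65 hand",(460,403),11),("20 blade",(315,62),11),("20 hand",(349,412),11),("30 blade",(203,70),11),("30 hand",(231,418),11),("45b",(92,90),11),("45h",(112,440),11)]:
    P(n,T,z(*p,5,110,180),h)
for n,p,h in [("65 blade",(465,542),11),("65 hand",(448,325),11),("20 blade",(551,542),11),("20hand",(522,325),11)]:
    P("S "+n,S,z(p[0]-380,p[1]-300,3.2,350,180),h)
for n,p,h in [("stop foot UL",(222,28),13),("UR",(270,32),13),("LL",(212,117),13),("LR",(262,123),13),("grid",(241,71),21),
  ("a top",(78,84),61),("mid",(170,152),61),("lr",(266,227),61),("ll",(97,245),61)]:
    P(n,T,z(*p,4,230,175),h)
for n,p,h in [("trayUL",(392,85),0),("trayLL",(425,268),0),("emptyL top",(550,68),50),("emptyR top",(683,48),50),("floor UL",(552,75),5),("floor LR",(690,208),5),("floor LL",(572,232),5)]:
    P(n,T,z(p[0]-365,p[1],4,325,200),h)
E
```

```text
65 blade [196.4 189. ] [628.7 212.9  11. ]
65 hand [201.6 260.2] [428.6 197.4  11. ]
20 blade [172.6 192. ] [622.1 280.2  11. ]
20 hand [179.4 262. ] [425.4 258.1  11. ]
30 blade [150.2 193.6] [619.5 343.8  11. ]
30 hand [155.8 263.2] [423.8 322.9  11. ]
45b [128.  197.6] [609.8 406.7  11. ]
45h [132.  267.6] [413.5 388.2  11. ]
S 65 blade [376.2 255.3] [629.2 214.5  11. ]
S 65 hand [370.9 187.5] [428.7 199.6  11. ]
S 20 blade [403.1 255.3] [622.8 280.1  11. ]
S 20hand [394.  187.5] [422.6 260.8  11. ]
stop foot UL [285.1 181.6] [642.  -37.6  13. ]
UR [297.1 182.6] [638.  -71.3  13. ]
LL [282.6 203.9] [578.1 -28.3  13. ]
LR [295.1 205.4] [572.8 -63.   13. ]
grid [289.9 192.4] [608.5 -49.4  21. ]
a top [249.1 195.6] [593.3  61.9  61. ]
mid [272.1 212.6] [545.1   1.6  61. ]
lr [296.1 231.4] [493.  -60.1  61. ]
ll [253.9 235.9] [484.4  51.4  61. ]
trayUL [331.4 220.9] [ 528.1 -163.5    0. ]
trayLL [339.6 266.6] [ 400.4 -178.9    0. ]
emptyL top [370.9 216.6] [ 528.2 -263.3   50. ]
emptyR top [404.1 211.6] [ 539.1 -354.9   50. ]
floor UL [371.4 218.4] [ 530.9 -275.3    5. ]
floor LR [405.9 251.6] [ 434.9 -364.3    5. ]
floor LL [376.4 257.6] [ 421.3 -280.9    5. ]
```

Run:
```python
from h import *
from scipy.spatial.transform import Rotation as Ro
from rig import manip
d=pickle.load(open("cams0.pkl","rb"));T=d["top"];S=d["scene"]
def box(c,yaw,l,w,z0,h):
    R=np.array([[np.cos(yaw),-np.sin(yaw)],[np.sin(yaw),np.cos(yaw)]])
    q=np.array([[1,1],[1,-1],[-1,-1],[-1,1]])*[l/2,w/2]@R.T+c
    return [np.c_[q,np.full(4,z)] for z in (z0,z0+h)]
o=np.zeros((600,800,3),np.uint8)
items=[box((480,-317),.12,112,88,4,50),box((608,-49.5),-.15,64,32,3,10),box((529,206),.09,200,24,2,18)]
k=0
for cam,(x0,y0,x1,y1),(X,Y),s in [(T,(185,175,445,275),(0,0),3),(S,(115,140,385,265),(0,302),2.3)]:
    f=np.ascontiguousarray(cv2.resize(cam["frame"][y0:y1,x0:x1,::-1],None,fx=s,fy=s))
    for it in items:
        for q,col in zip(it,((0,255,0),(0,0,255))):
            p=(w2px(cam,q)-[x0,y0]+.5)*s-.5
            cv2.polylines(f,[np.round(p).astype(int)],True,col,1)
    o[Y:Y+f.shape[0],X:X+f.shape[1]]=f[:600-Y,:800-X]
cv2.imwrite("pics/ov.png",o)
st=manip.observe();print(st["time"],st["tool_pos"]);R=Ro.from_quat(st["orientation"]).as_matrix();print(R.round(3))
print({n:(-np.array(c["R"]).T@c["t"]).round() for n,c in d.items()})
```

```text
0.15 [ 281.69249548 -613.00854999  230.59768314]
[[-0.001 -0.418  0.909]
 [ 0.001  0.909  0.418]
 [-1.     0.001 -0.   ]]
{'scene': array([1211.,   42., 1123.]), 'top': array([ 341.,    2., 1141.]), 'wrist': array([ 210., -646.,  374.])}
```

View pics/ov.png

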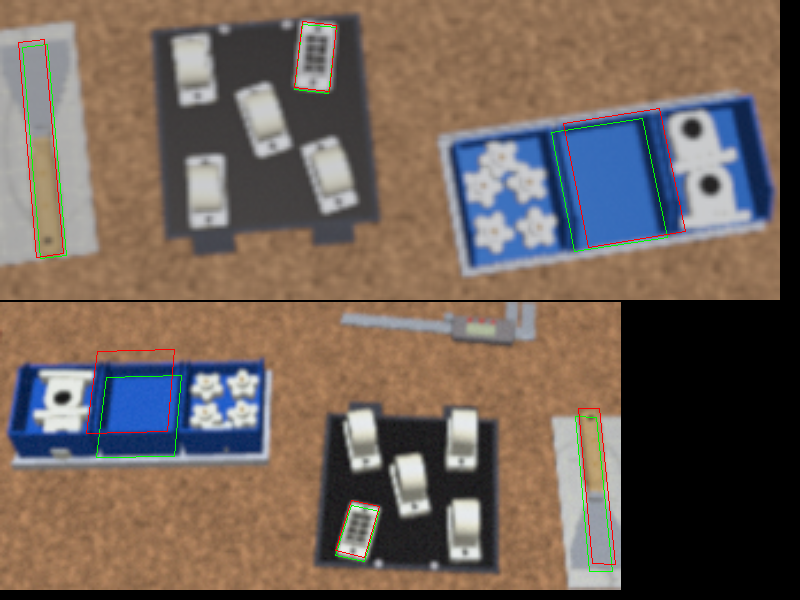

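The overlay fits the scraper and print to a few mm. The bin sits about 7 mm further left than my guess, so I'm using these targets:

| Target | x, y (mm) |
|---|---|
| Widest scraper | (529, 206) |
| Stopped print | (608, -50) |
| Empty bin | (480, -310) |

I'll shut the fingers and travel high.

```bash
python3 -m jog '[{"travel":[0,1.5,1.3],"rotation":[0,0,0],"grip":255},{"travel":[0,4.5,4],"rotation":[0,0,0],"grip":255},{"travel":[0,8.5,7.5],"rotation":[0,0,0],"grip":255},{"travel":[0,12.5,11],"rotation":[0,0,0],"grip":255},{"travel":[0,16.5,14.6],"rotation":[0,0,0],"grip":255},{"travel":[0,20.5,18.1],"rotation":[0,0,0],"grip":255},{"travel":[0,24.5,21.7],"rotation":[0,0,0],"grip":255},{"travel":[0,28.5,25.2],"rotation":[0,0,0],"grip":255},{"travel":[0,31,27.4],"rotation":[0,0,0],"grip":255},{"travel":[0,32,28.3],"rotation":[0,0,0],"grip":255}]'
```

```text
time: 1.4
tool_pos: [405.4, -202.4, 231.5]
orientation: [-0.152, 0.69, 0.152, 0.691]
ft_force: [-0.3, -0.2, -0.0]
gripper_width: -0.0
```

```bash
python3 -m jog '[{"travel":[0,1.5,1.3],"rotation":[0,0,0],"grip":255},{"travel":[0,4.5,4],"rotation":[0,0,0],"grip":255},{"travel":[0,8.5,7.5],"rotation":[0,0,0],"grip":255},{"travel":[0,12.5,11],"rotation":[0,0,0],"grip":255},{"travel":[0,16.5,14.6],"rotation":[0,0,0],"grip":255},{"travel":[0,20.5,18.1],"rotation":[0,0,0],"grip":255},{"travel":[0,24.5,21.7],"rotation":[0,0,0],"grip":255},{"travel":[0,28.5,25.2],"rotation":[0,0,0],"grip":255},{"travel":[0,31,27.4],"rotation":[0,0,0],"grip":255},{"travel":[0,32,28.4],"rotation":[0,0,0],"grip":255}]'
python3 - <<'E'
from rig import manip
import cv2
for n in ("wrist","scene"):
    c=manip.read_camera(n); cv2.imwrite(f"pics/{n}1.png",c["frame"][:,:,::-1])
st=manip.observe();print(st["time"],st["tool_pos"],st["q"])
E
```

```text
time: 2.65
tool_pos: [529.9, 206.1, 230.7]
orientation: [-0.152, 0.691, 0.151, 0.69]
ft_force: [-0.7, 0.0, -0.4]
gripper_width: 0.2
2.75 [529.88737632 205.40354763 230.70164439] [ 7.14050272e-01  1.85134863e-01 -2.27974243e-01 -9.99948577e-06
 -1.15870225e+00 -1.85341891e+00]
```

View pics/wrist1.png

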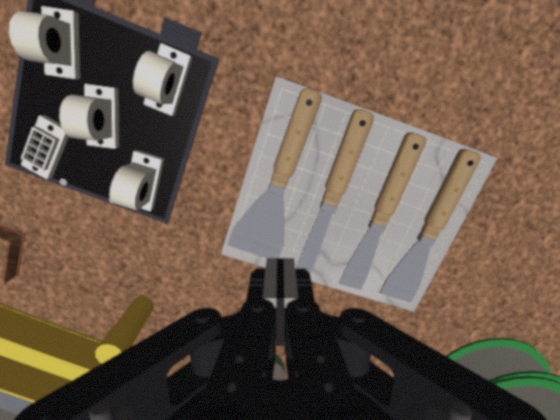

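View pics/scene1.png

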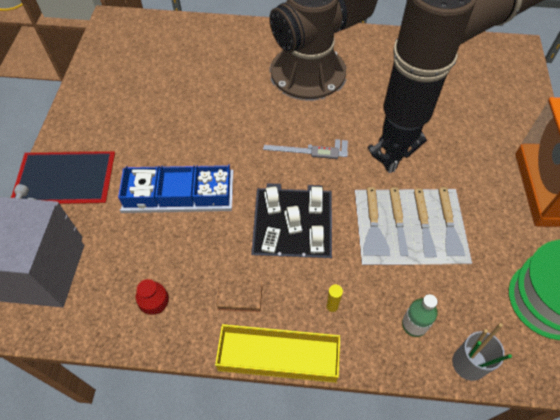

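Run:
```python
from h import *
from rig import manip
c=manip.read_camera("wrist")
print(w2px(c,[[530,206,231],[529,206,20],[429,198.5,11],[629,213.5,11],[608,-50,21]]).round())
s=manip.read_camera("scene");print(w2px(s,[[530,206,231]]).round())
```

```text
[[281. 273.]
 [281. 178.]
 [314.  89.]
 [252. 252.]
 [ 38. 147.]]
[[388. 169.]]
```

The wrist projections match the picture: scraper middle (281,178), handle end (314,89) and stopped print (38,147). The fingertip sits above the scraper's middle, so I'm descending.

```bash
python3 -m jog '[{"travel":[1,0,0],"rotation":[0,0,0],"grip":255},{"travel":[3.5,0,0],"rotation":[0,0,0],"grip":255},{"travel":[6.5,0,0],"rotation":[0,0,0],"grip":255},{"travel":[9.5,0,0],"rotation":[0,0,0],"grip":255},{"travel":[12.5,0,0],"rotation":[0,0,0],"grip":255},{"travel":[15,0,0],"rotation":[0,0,0],"grip":255},{"travel":[16.8,0,0],"rotation":[0,0,0],"grip":255},{"travel":[17.7,0,0],"rotation":[0,0,0],"grip":255},{"travel":[18.1,0,0],"rotation":[0,0,0],"grip":255},{"travel":[18.1,0,0],"rotation":[0,0,0],"grip":255}]'
python3 - <<'E'
from rig import manip
import cv2
for n in ("wrist","scene"):
    c=manip.read_camera(n); cv2.imwrite(f"pics/{n}2.png",c["frame"][:,:,::-1])
st=manip.observe();print(st["time"],st["tool_pos"])
E
```

```text
time: 4.1
tool_pos: [530.0, 204.9, 50.6]
orientation: [-0.151, 0.691, 0.151, 0.691]
ft_force: [0.5, 0.6, 0.2]
gripper_width: 0.1
4.2 [530.17469357 205.18709974  50.98039656]
```

View pics/scene2.png

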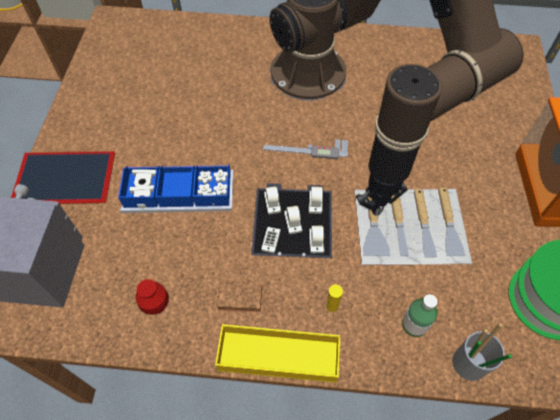

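View pics/wrist2.png

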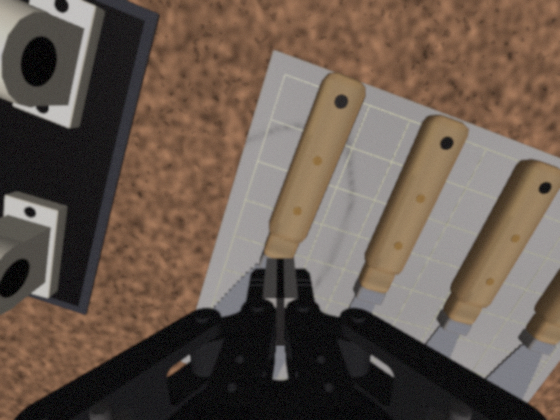

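In the wrist view the fingertips (280,262) hang over the ferrule of the widest scraper, and its handle leads away to (342,100). They are about 30 mm above it, so I'll hold here.

```bash
for i in 1 2; do python3 -m jog '[{"travel":[0,0,0],"rotation":[0,0,0],"grip":255},{"travel":[0,0,0],"rotation":[0,0,0],"grip":255},{"travel":[0,0,0],"rotation":[0,0,0],"grip":255},{"travel":[0,0,0],"rotation":[0,0,0],"grip":255},{"travel":[0,0,0],"rotation":[0,0,0],"grip":255},{"travel":[0,0,0],"rotation":[0,0,0],"grip":255},{"travel":[0,0,0],"rotation":[0,0,0],"grip":255},{"travel":[0,0,0],"rotation":[0,0,0],"grip":255},{"travel":[0,0,0],"rotation":[0,0,0],"grip":255},{"travel":[0,0,0],"rotation":[0,0,0],"grip":255}]'; done
python3 -m jog '[{"travel":[-0.5,0,0],"rotation":[0,0,0],"grip":255},{"travel":[-2,0,0],"rotation":[0,0,0],"grip":255},{"travel":[-5,0,0],"rotation":[0,0,0],"grip":255},{"travel":[-8,0,0],"rotation":[0,0,0],"grip":255},{"travel":[-11,0,0],"rotation":[0,0,0],"grip":255},{"travel":[-14,0,0],"rotation":[0,0,0],"grip":255},{"travel":[-16.5,0,0],"rotation":[0,0,0],"grip":255},{"travel":[-17.5,0,0],"rotation":[0,0,0],"grip":255},{"travel":[-18,0,0],"rotation":[0,0,0],"grip":255},{"travel":[-18,0,0],"rotation":[0,0,0],"grip":255}]'
python3 -c "
dx,dy=608-529.8,-50-205.5
print(-.418*dx+.909*dy,.909*dx+.418*dy)"
```

```text
time: 5.45
tool_pos: [529.8, 205.0, 50.3]
orientation: [-0.151, 0.691, 0.151, 0.691]
ft_force: [-0.4, -0.4, 0.9]
gripper_width: -0.0
time: 6.7
tool_pos: [529.8, 205.0, 50.3]
orientation: [-0.151, 0.691, 0.151, 0.691]
ft_force: [0.1, -0.4, 0.4]
gripper_width: 0.0
time: 7.95
tool_pos: [529.5, 204.8, 229.9]
orientation: [-0.151, 0.691, 0.151, 0.691]
ft_force: [0.1, -1.0, 0.5]
gripper_width: 0.4
-264.93710000000004 -35.71519999999995
```

```bash
python3 -m jog '[{"travel":[0,-1,-0.1],"rotation":[0,0,0],"grip":255},{"travel":[0,-4,-0.5],"rotation":[0,0,0],"grip":255},{"travel":[0,-8,-1.1],"rotation":[0,0,0],"grip":255},{"travel":[0,-12,-1.6],"rotation":[0,0,0],"grip":255},{"travel":[0,-16,-2.2],"rotation":[0,0,0],"grip":255},{"travel":[0,-20,-2.7],"rotation":[0,0,0],"grip":255},{"travel":[0,-23.5,-3.2],"rotation":[0,0,0],"grip":255},{"travel":[0,-25.5,-3.4],"rotation":[0,0,0],"grip":255},{"travel":[0,-26.4,-3.5],"rotation":[0,0,0],"grip":255},{"travel":[0,-26.4,-3.5],"rotation":[0,0,0],"grip":255}]'
python3 - <<'E'
from rig import manip
from h import *
c=manip.read_camera("wrist"); cv2.imwrite("pics/wrist3.png",c["frame"][:,:,::-1])
print(manip.observe()["tool_pos"],w2px(c,[[608,-50,21],[608,-50,230]]).round())
E
```

```text
time: 9.2
tool_pos: [608.2, -49.6, 229.9]
orientation: [-0.151, 0.691, 0.151, 0.691]
ft_force: [0.4, 0.1, 0.4]
gripper_width: -0.3
[608.0848077  -49.11744951 230.09822979] [[279. 179.]
 [279. 271.]]
```

View pics/wrist3.png

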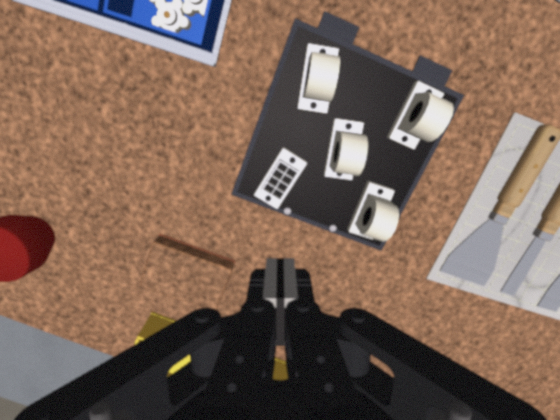

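The stopped print's grid is at (280,178), where its projected centre falls, so the tips are straight above it. I'll descend to about 31 mm over it and hold.

```bash
python3 -m jog '[{"travel":[1,0,0],"rotation":[0,0,0],"grip":255},{"travel":[3.5,0,0],"rotation":[0,0,0],"grip":255},{"travel":[6.5,0,0],"rotation":[0,0,0],"grip":255},{"travel":[9.5,0,0],"rotation":[0,0,0],"grip":255},{"travel":[12.5,0,0],"rotation":[0,0,0],"grip":255},{"travel":[15,0,0],"rotation":[0,0,0],"grip":255},{"travel":[16.8,0,0],"rotation":[0,0,0],"grip":255},{"travel":[17.5,0,0],"rotation":[0,0,0],"grip":255},{"travel":[17.8,0,0],"rotation":[0,0,0],"grip":255},{"travel":[17.8,0,0],"rotation":[0,0,0],"grip":255}]'
python3 - <<'E'
from rig import manip
import cv2
c=manip.read_camera("wrist"); cv2.imwrite("pics/wrist4.png",c["frame"][:,:,::-1])
E
for i in 1 2; do python3 -m jog '[{"travel":[0,0,0],"rotation":[0,0,0],"grip":255},{"travel":[0,0,0],"rotation":[0,0,0],"grip":255},{"travel":[0,0,0],"rotation":[0,0,0],"grip":255},{"travel":[0,0,0],"rotation":[0,0,0],"grip":255},{"travel":[0,0,0],"rotation":[0,0,0],"grip":255},{"travel":[0,0,0],"rotation":[0,0,0],"grip":255},{"travel":[0,0,0],"rotation":[0,0,0],"grip":255},{"travel":[0,0,0],"rotation":[0,0,0],"grip":255},{"travel":[0,0,0],"rotation":[0,0,0],"grip":255},{"travel":[0,0,0],"rotation":[0,0,0],"grip":255}]'; done
```

```text
time: 10.5
tool_pos: [608.5, -49.3, 52.7]
orientation: [-0.151, 0.69, 0.151, 0.691]
ft_force: [0.3, 0.2, -0.5]
gripper_width: -0.3
time: 11.8
tool_pos: [608.2, -49.5, 52.3]
orientation: [-0.151, 0.691, 0.151, 0.691]
ft_force: [-0.5, -0.1, -0.2]
gripper_width: -0.2
time: 13.05
tool_pos: [608.2, -49.5, 52.3]
orientation: [-0.151, 0.691, 0.151, 0.691]
ft_force: [1.3, 0.4, -0.5]
gripper_width: 0.0
```

View pics/wrist4.png

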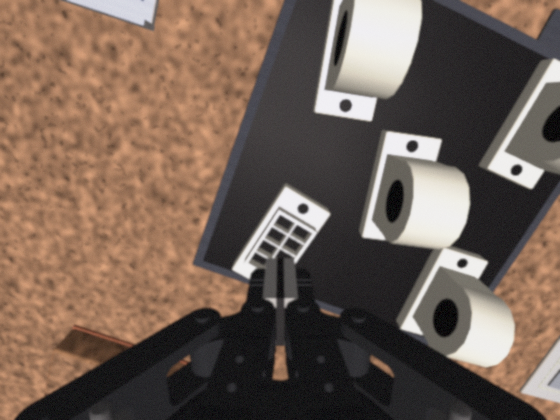

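The tips (280,265) are over the open infill grid at (280,240), clear of the good prints, and were held for more than 2 s. Next I lift and go to the bin.

```bash
python3 -m jog '[{"travel":[-0.5,0,0],"rotation":[0,0,0],"grip":255},{"travel":[-2,0,0],"rotation":[0,0,0],"grip":255},{"travel":[-5,0,0],"rotation":[0,0,0],"grip":255},{"travel":[-8,0,0],"rotation":[0,0,0],"grip":255},{"travel":[-11,0,0],"rotation":[0,0,0],"grip":255},{"travel":[-14,0,0],"rotation":[0,0,0],"grip":255},{"travel":[-16.5,0,0],"rotation":[0,0,0],"grip":255},{"travel":[-17.5,0,0],"rotation":[0,0,0],"grip":255},{"travel":[-18,0,0],"rotation":[0,0,0],"grip":255},{"travel":[-18,0,0],"rotation":[0,0,0],"grip":255}]'
python3 -m jog '[{"travel":[0,-0.8,-1],"rotation":[0,0,0],"grip":255},{"travel":[0,-3,-3.7],"rotation":[0,0,0],"grip":255},{"travel":[0,-6,-7.4],"rotation":[0,0,0],"grip":255},{"travel":[0,-9,-11],"rotation":[0,0,0],"grip":255},{"travel":[0,-12,-14.8],"rotation":[0,0,0],"grip":255},{"travel":[0,-15,-18.5],"rotation":[0,0,0],"grip":255},{"travel":[0,-17,-21],"rotation":[0,0,0],"grip":255},{"travel":[0,-18,-22.2],"rotation":[0,0,0],"grip":255},{"travel":[0,-18.3,-22.5],"rotation":[0,0,0],"grip":255},{"travel":[0,-18.3,-22.5],"rotation":[0,0,0],"grip":255}]'
python3 - <<'E'
from rig import manip
from h import *
c=manip.read_camera("wrist"); f=c["frame"][:,:,::-1].copy()
p=w2px(c,[[480,-310,54],[480,-310,4]]);print(manip.observe()["tool_pos"],p.round())
cv2.imwrite("pics/wrist5.png",f)
E
```

```text
time: 14.3
tool_pos: [608.0, -49.5, 231.9]
orientation: [-0.151, 0.691, 0.151, 0.691]
ft_force: [-0.1, 0.4, 0.3]
gripper_width: 0.3
time: 15.55
tool_pos: [480.3, -309.4, 232.1]
orientation: [-0.151, 0.691, 0.151, 0.691]
ft_force: [-0.3, -0.4, 0.0]
gripper_width: -0.1
[ 480.536951   -309.19736726  232.1412437 ] [[279. 185.]
 [279. 175.]]
```

View pics/wrist5.png

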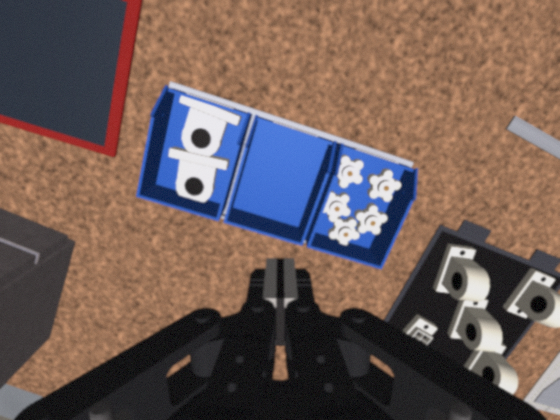

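The tips are over the middle compartment, which is empty (centre about (279,178)). Before lowering I'll check how far away the grey box at the lower left is.

Run:
```python
from rig import manip
from h import *
w=manip.read_camera("wrist");d=pickle.load(open("cams0.pkl","rb"));T=d["top"];S=d["scene"]
for z in (0,50,100,200,300,400):
    print(z,px2w(w,(72,240),z).round(),px2w(w,(50,340),z).round(),px2w(T,(446,172),z).round(),px2w(T,(470,90),z).round(),px2w(S,(80,250),z).round(),px2w(S,(62,205),z).round())
```

```text
0 [ 667. -514.    0.] [ 836. -507.    0.] [ 661. -505.    0.] [ 918. -613.    0.] [ 681. -515.    0.] [ 556. -602.    0.]
50 [ 633. -491.   50.] [ 779. -485.   50.] [ 647. -483.   50.] [ 893. -586.   50.] [ 704. -491.   50.] [ 586. -573.   50.]
100 [ 598. -468.  100.] [ 722. -464.  100.] [ 633. -461.  100.] [ 868. -559.  100.] [ 728. -466.  100.] [ 615. -544.  100.]
200 [ 529. -423.  200.] [ 608. -420.  200.] [ 605. -416.  200.] [ 817. -505.  200.] [ 775. -416.  200.] [ 673. -487.  200.]
300 [ 460. -377.  300.] [ 494. -376.  300.] [ 577. -372.  300.] [ 767. -451.  300.] [ 822. -367.  300.] [ 731. -430.  300.]
400 [ 392. -331.  400.] [ 381. -332.  400.] [ 549. -327.  400.] [ 716. -397.  400.] [ 869. -317.  400.] [ 789. -373.  400.]
```

The box's near corner is at about (665,-512), some 270 mm away, so it's clear. I'll lower the tips to about 30 mm over the rim and hold.

```bash
python3 -m jog '[{"travel":[1,0,0],"rotation":[0,0,0],"grip":255},{"travel":[3,0,0],"rotation":[0,0,0],"grip":255},{"travel":[5.5,0,0],"rotation":[0,0,0],"grip":255},{"travel":[8,0,0],"rotation":[0,0,0],"grip":255},{"travel":[10.5,0,0],"rotation":[0,0,0],"grip":255},{"travel":[12.5,0,0],"rotation":[0,0,0],"grip":255},{"travel":[13.9,0,0],"rotation":[0,0,0],"grip":255},{"travel":[14.6,0,0],"rotation":[0,0,0],"grip":255},{"travel":[14.8,0,0],"rotation":[0,0,0],"grip":255},{"travel":[14.8,0,0],"rotation":[0,0,0],"grip":255}]'
for i in 1 2; do python3 -m jog '[{"travel":[0,0,0],"rotation":[0,0,0],"grip":255},{"travel":[0,0,0],"rotation":[0,0,0],"grip":255},{"travel":[0,0,0],"rotation":[0,0,0],"grip":255},{"travel":[0,0,0],"rotation":[0,0,0],"grip":255},{"travel":[0,0,0],"rotation":[0,0,0],"grip":255},{"travel":[0,0,0],"rotation":[0,0,0],"grip":255},{"travel":[0,0,0],"rotation":[0,0,0],"grip":255},{"travel":[0,0,0],"rotation":[0,0,0],"grip":255},{"travel":[0,0,0],"rotation":[0,0,0],"grip":255},{"travel":[0,0,0],"rotation":[0,0,0],"grip":255}]'; done
python3 - <<'E'
from rig import manip
from h import *
for n in ("wrist","scene"):
    c=manip.read_camera(n); cv2.imwrite(f"pics/{n}6.png",c["frame"][:,:,::-1])
d=pickle.load(open("cams0.pkl","rb"))["scene"]["frame"]
x=cv2.absdiff(d,c["frame"])[180:270,240:475]
print("scene diff plate+mat mean,max",x.mean(),x.max())
E
```

```text
time: 16.9
tool_pos: [480.6, -309.9, 84.8]
orientation: [-0.151, 0.691, 0.151, 0.691]
ft_force: [0.5, 0.1, 0.6]
gripper_width: -0.1
time: 18.15
tool_pos: [480.2, -309.7, 84.3]
orientation: [-0.151, 0.691, 0.151, 0.691]
ft_force: [-0.3, 0.2, 0.2]
gripper_width: 0.2
time: 19.4
tool_pos: [480.2, -309.7, 84.3]
orientation: [-0.151, 0.691, 0.151, 0.691]
ft_force: [-0.1, -0.6, 0.3]
gripper_width: -0.1
scene diff plate+mat mean,max 9.2573207249803 23
```

View pics/wrist6.png

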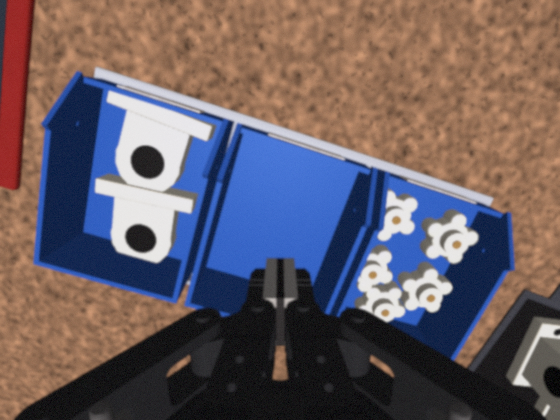

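View pics/scene6.png

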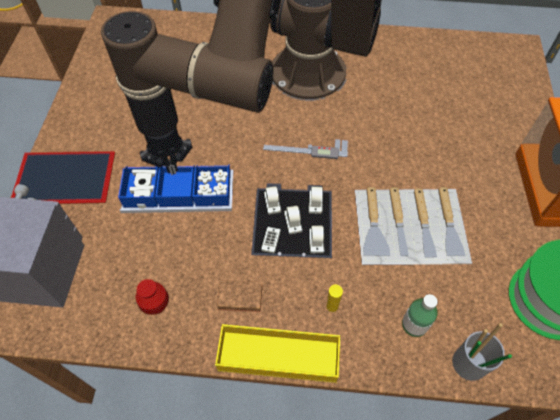

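The fingertips (280,265) are over the mouth of the empty middle bin. The scene picture shows the prints and scrapers where they started: the largest change there is 23 grey levels, spread evenly like a lighting change. I'm handing the job in.

```bash
python3 -c "
from rig import manip
print(manip.close_job()); s=manip.observe(); print(s['time'],s['tool_pos'],s['ft_force'])"
```

```text
the job is handed in; nothing more can be done
None
the job is handed in; nothing more can be done
```

I pointed at the widest scraper, then the stopped print, then the empty middle bin, with the fingers shut. Each hold was about 2.5 s, and between them the tips rose to about 230 mm. I handed the job in at about 19.5 s with the arm still pointing at the empty bin; no verdict was reported.

| Target | Fingertip position, x / y / z (mm) | Height above it |
|---|---|---|
| Widest scraper | 530 / 205 / 50 | about 30 mm |
| Stopped print | 608 / -50 / 52 | about 31 mm |
| Empty bin | 480 / -310 / 84 | about 30 mm over the rim |

- **Position:** The camera pictures and projected positions agreed at all three. My first guess for the bin was about 7 mm off sideways, and I corrected it from the overlays before moving.
- **Contact:** The wrist force readings I took stayed at noise level, at most about 1.3 N per axis. That noise is larger than the 0.3 N contact limit, so they can't rule out a light touch. The planned clearances and the pictures show none.
- **Nothing moved:** Comparing the scene before and after showed the prints and scrapers where they started. The only change was a small, even brightness shift, so this was a check by eye rather than a measurement against the 4 mm limit.
- **Not checked:** I could not read the state after handing in, so the final second is unconfirmed.

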